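# Clear the inspection stand and show the ladle to its camera

### The arm

A 6-joint arm with a two-finger parallel gripper is mounted at the origin on a cart in front of the work surface, level with it; the furniture and walls round the work are solid. World frame = base frame: x ahead of the robot, y to its left, z up, the work surface at z = 0. Lengths are in m, angles in rad, forces in N, time in s.
With the tool pointing down it reaches from about 0.375 to 0.9 m from the base axis. Payload 3.1 kg.
Tool frame: the origin (TCP) lies where the fingers leave the gripper's body, on its centre line; the fingertips stand manip.tip_reach ahead of it and the grasp point (between the pads) lies 54 mm ahead of it (manip.tip_reach is the distance from the TCP to the fingertips, in m); z points along the fingers, y is the direction in which the jaws open and shut (so a half turn about z gives the same grasp; the last joint's range is limited). The gripper opens to 85 mm and grips with 20 to 120 N. Pads are 22 mm wide; open, the fingers measure 114 mm over their backs; the gripper's body (76 mm by 85 mm) begins 54 mm behind the grasp point. The pads swing forward as they close: fully open they stand 13 mm farther back than shut.
Start: joints at [1.024, 0.527, 1.433, -0, 1.181, -0.178], TCP at [0.225, 0.583, 0.304] pointing down, gripper open.
Joint ranges: [-3.08, 3.08], [-0.75, 2.2], [0.22, 2.44], [-1.43, 4.57], [0, 2.65], [-2.85, 2.85]. Speed limits (rad/s): [2.79, 2.79, 3.14, 3.14, 3.14, 3.14].

### API

Orientations are given as a unit quaternion [x, y, z, w].
In Python, from station import manip, cams, order gives the robot as it stands. The module is installed in compiled form; this text tells all that it offers.
- The arm moves only by the tool drive_tool, never from a script. Its arguments are lists of equal length, an entry for each row: "linear": the shift along the tool's x, y, z in mm, a list of three; "rot": the turn, a rotation vector about the tool's x, y, z in degrees, a list of three; "hand": the finger opening in mm, from 0 to 85.4. A call has 1 to 20 rows; each row shifts and turns the pose as measured when the row begins, along the tool's axes as they then stand; what a row does not reach is not made up. A row lasts 1/12 s, in which the tool goes at most 41.7 mm and 7.16 degrees, less where a joint would pass 70% of its speed; a pose out of reach is approached as far as the arm can. A call with a gripper value outside its range is refused whole. The fingers move at their own pace and stop on an object; "force" is the grip in N (left out, the last holds). Time passes only in rows, so rows that do not move let the fingers close. It gives the time, the measured TCP pose, the force and the opening at its end, in the units of the state.
- manip.sense(): the state, without advancing time (a new reading comes with each control period).
- cams.snapshot(name): name is "scene" or "top" or "wrist"; returns the picture (420x560x3 uint8, red, green, blue); there is no depth.
- cams.camera_model(name): a dict with "vfov" (degrees; the focal length in pixels is half the picture's height over the tangent of half this angle, whatever the lens; pixels are square), "cx", "cy" (the principal point, pixels), "rvec" (rotation vector, rad) and "tvec" (3), from world to camera coordinates, as OpenCV has them. Camera axes: x right, y down, z forward; pixel columns grow to the right and rows downward; lengths in m; the calibration is good to about 2 mm. A picture is of the moment at which its call begins: read the wrist's pose just before it. camera_model takes no time and is no camera call; for the wrist camera it gives the pose at the moment of the call.
- order.sign_off(): hands the job in, once; it reports no verdict.
Trained networks look in the newest picture that a camera, given by its name, has taken for a name from the list of things; names that differ only in an ending like _2 or _b are one class to them, and where a whole thing is asked for, a point or a joint stands for the part that bears it (a point fixed in the world has none). Each returns a list of dicts, best first, with "score" (0 to 1); they miss things now and then, are a little off and sometimes report something else, mostly with a low value. They report only what shows in the picture. A call takes as long as a camera call. They do not tell look-alikes from the thing itself.
- cams.regions_of(label, camera): "pixels" (420x560 bool, what is visible of it) and "rect" ([left, top, right, bottom] in pixels, round what is visible of it).
- cams.spot_point(label, camera): "at" ([column, row] in pixels: a listed point, or the origin of a listed thing).
The state is a dict: "t": time; "q": joint angles; "qd": joint speeds; "tau": joint torques, N m; "tcp_pos": TCP position; "tool_rot": TCP orientation; "force": force on the tool from outside, world axes, zero at the start; "ft_torque": the same for the moment, N m; "finger_gap": opening from 0.0 (shut) to 1.0 (fully open).
Only numpy, scipy, OpenCV 4.12 (cv2) and the standard library are available. Lean on these libraries where they do the work, as an engineer would, in place of code of your own. Each camera call takes 0.05 s, during which the arm holds its last target. There are 200 camera calls.

### The job

The handled pot is blocking the inspection stand: lift it off by its handle and stand it upright in the middle of the cork mat, then let go of it. Then pick up the wooden ladle and hold it steady in the air in front of the inspection camera, with the middle of its cup at the focus point over the stand's round plate, the cup end pointing straight at the camera post and dipped about 25 degrees below level, so that the lens looks into the mouth. Finish while still holding the ladle there, carried by nothing else, and leave the jar, spanner and tongs alone.

Things in the scene. Friction and masses are not known exactly. Their poses are not given: they have to be found in the camera images.
- stand: Inspection stand, fixed: grey base 225 x 120 x 12 mm (70 mm back to 155 mm ahead along x) with a round steel plate (112 mm across, top 30 mm up) and a camera on an 18 mm post 132 mm from the origin along +x; the camera head, behind and above it, is 52 mm wide, its top about 295 mm up. Origin: on the worktop under the round plate's centre. +x points level from the plate to the post, z up.
- lens (a point): Centre of the lens front of the inspection camera: 154 mm along the stand's +x from the plate's centre, 232 mm above the worktop. It looks back along the stand's -x and 25 degrees downward. Axes are the stand's.
- focus (a point): The camera's focus point, in empty air straight above the centre of the round plate: 160 mm above the worktop (130 mm above the round plate), 170 mm from the lens on its line of sight. Axes are the stand's.
- plate_top (a point): Centre of the top of the stand's round steel plate, 30 mm above the worktop, on which the pot stands at first.
- pot: Loose open metal pot, about 0.35 kg, 88 mm across at the rim and 80 mm high, with a stiff fixed handle arching over it. Origin: centre of its underside.
- pot_center (a point): Centre of the pot's body, 40 mm above its underside, on its axis. z is the pot's axis (up), y runs along the handle bar.
- pot_handle (a point): Middle of the pot's handle bar: a round level wooden grip 16 mm thick, 52 mm long along the pot's y; its axis lies 140 mm above the pot's underside (top at 148 mm), over the pot's centre, 60 mm above the rim. Pinch it across, along the pot's x. The handle's 8 mm legs go down 43 mm to each side of the middle.
- mat: Cork mat, fixed on the worktop, 120 x 120 mm and 6 mm thick, to the left or the right of the stand. Origin: centre of its underside; z up.
- mat_top (a point): Centre of the mat's top, 6 mm above the worktop.
- ladle: Loose wooden ladle (a glass-shaping block), about 0.16 kg, 160 x 60 x 34 mm: dark round cup on a straight pale wooden handle, lying mouth up on the worktop on the other side of the stand from the mat. Origin: middle of its length, on its underside. +y runs from the handle to the cup, z out of the mouth.
- ladle_cup (a point): Centre of the ladle's cup, half-way up it (17 mm above its underside), 50 mm from the ladle's middle towards the cup end. The cup is 60 mm across and 34 mm high. Axes as the ladle's: +y from handle to cup end, z out of the mouth, x across.
- ladle_handle (a point): Point on the axis of the ladle's handle, 10 mm above the underside, 80 mm from the cup's centre, 50 mm from the handle's end. The handle is 22 mm wide, 20 mm high, and runs from 26 mm to 130 mm behind the cup's centre. The ladle balances near the cup: best gripped close behind the cup, across its x.
- jar_center (a point): Bystander: lidded glass jar, 64 mm across, 92 mm high, at the back left, in front of the blue box. Point at its centre. Not to be disturbed.
- spanner_center (a point): Bystander: flat steel spanner 170 mm long, 26 mm wide, 8 mm high, lying at the front left. Point at its centre. Not to be disturbed.
- tongs_center (a point): Bystander: small black tongs 170 mm long, 32 mm wide, 12 mm high, lying at the front right. Point at its centre. Not to be disturbed.
Things that resemble listed ones, but are neither listed nor needed, are in the scene too. Leave any turquoise look-alike of the pot alone.

How it is judged:
On the way, in this order (a step that is already met when the one before it is completed fails the run):
1. the pot is lifted clear of the stand's round plate (height (world z) of pot_center above 0.085 m and contact force between pot and stand below 0.2 N and contact force between pot and the fingers above 0.5 N), for 0.1 s.
2. the pot stands upright on the middle of the mat and is let go (horizontal distance between pot_center and mat_top below 0.035 m and height (world z) of pot_center below 0.051 m and angle between pot_center's own z axis and vertical below 0.12 rad and contact force between pot and the fingers below 0.2 N and contact force between pot and mat above 0.5 N and linear speed of pot below 0.03 m/s), for 0.2 s.
3. the ladle is picked up (height (world z) of ladle_cup above 0.08 m and contact force between ladle and the fingers above 0.5 N), for 0.1 s.
At the end, for the whole second after the job is handed in: Pot released upright on the mat, within 35 mm of its centre. Fingers hold the ladle still, touching neither stand nor pot: cup centre within 22 mm of the focus, cup end first, dipped 15 to 35 degrees, mouth within 40 degrees of straight up, pointing at the camera post within about 20 degrees (all of step 2 and distance between ladle_cup and focus below 0.022 m and angle between ladle_cup's own y axis and vertical between 1.833 and 2.182 rad and angle between ladle_cup's own z axis and vertical below 0.7 rad and y of lens in the frame of ladle_cup above 0 m and x of lens in the frame of ladle_cup between -0.065 and 0.065 m and contact force between ladle and the fingers above 1 N and contact force between ladle and stand below 0.2 N and contact force between ladle and pot below 0.2 N and linear speed of ladle below 0.03 m/s); the arm keeps its last pose, push and grip.
It fails at once if the jar is disturbed (moved by more than 30 mm) (distance of jar_center from where it was at the start of the episode above 0.03 m).
It fails at once if the spanner is disturbed (moved by more than 30 mm) (distance of spanner_center from where it was at the start of the episode above 0.03 m).
It fails at once if the tongs is disturbed (moved by more than 30 mm) (distance of tongs_center from where it was at the start of the episode above 0.03 m).
It fails at once if the pot is tipped over (more than about 45 degrees) (angle between pot_center's own z axis and vertical above 0.8 rad).
It also fails if it takes over 58 s, if anything falls off the work surface, if the arm or the gripper's body presses on something with over 40 N, if the wrist force passes 120 N, or if a joint passes its speed limit or range.

## Working session

There is one attempt and no reset: what is moved stays moved. The work goes in short steps, Python scripts to look and compute and a tool call to move; the robot and the scene stay as the last step left them, time stands still between calls to the robot, and variables do not carry over. Pictures are saved under pics/ and viewed, about 8 in all and at most 12, crops included, and the job is handed in when it is done.

Besides the shell and the picture viewer there is one more tool, called after ">>>" as name(argument=value, ...) on one line, values as JSON. drive_tool: Moves the arm, as the interface text tells. Its arguments: {"type":"object","properties":{"linear":{"type":"array","items":{"type":"array","items":{"type":"number"}}},"rot":{"type":"array","items":{"type":"array","items":{"type":"number"}}},"hand":{"type":"array","items":{"type":"number"}},"force":{"type":"number"}},"required":["linear","rot","hand"]}

```bash
mkdir -p pics; cat > h.py <<'E'
import numpy as np, cv2
from scipy.spatial.transform import Rotation as R
from station import manip, cams, order
def cam(n):
    m=cams.camera_model(n); f=210/np.tan(np.radians(m['vfov'])/2)
    return m, f, R.from_rotvec(np.ravel(m['rvec'])).as_matrix(), np.ravel(m['tvec'])
def ray(n,px,model=None):
    m,f,Rm,t=model or cam(n)
    d=Rm.T@np.array([(px[0]-m['cx'])/f,(px[1]-m['cy'])/f,1]); return -Rm.T@t,d
def atz(n,px,z,model=None):
    o,d=ray(n,px,model); return o+d*(z-o[2])/d[2]
def proj(n,P,model=None):
    m,f,Rm,t=model or cam(n); p=Rm@np.asarray(P)+t
    return np.array([m['cx']+f*p[0]/p[2],m['cy']+f*p[1]/p[2]])
def tri(obs):
    A=np.zeros((3,3));b=np.zeros(3)
    for n,px in obs:
        o,d=ray(n,px);d/=np.linalg.norm(d);M=np.eye(3)-np.outer(d,d);A+=M;b+=M@o
    return np.linalg.solve(A,b)
def save(img,name): cv2.imwrite('pics/'+name,img[...,::-1])
E
python3 - <<'E'
from h import *
np.set_printoptions(precision=3,suppress=True)
print(manip.sense()['tcp_pos'],manip.sense()['tool_rot'],manip.tip_reach)
ims=[]
for c in ['scene','top']:
    im=cams.snapshot(c).copy()
    save(im,c+'0.png')
    for l in ['stand','focus','plate_top','pot_center','pot_handle','mat_top','ladle_cup','ladle_handle','jar_center','spanner_center','tongs_center','lens']:
        r=cams.spot_point(l,c)
        print(c,l,[(np.round(x['at']),round(x['score'],2)) for x in r[:3]])
E
```

```text
[0.224 0.583 0.303] [ 0.183  0.983 -0.001 -0.   ] 0.0726
scene stand [(array([266., 266.]), 0.77)]
scene focus []
scene plate_top [(array([268., 255.]), 0.61)]
scene pot_center [(array([290., 212.]), 0.98), (array([269., 245.]), 0.58)]
scene pot_handle [(array([293., 185.]), 0.97), (array([267., 214.]), 0.79)]
scene mat_top [(array([248., 235.]), 0.94)]
scene ladle_cup [(array([352., 288.]), 0.72)]
scene ladle_handle [(array([349., 312.]), 0.56)]
scene jar_center [(array([246., 199.]), 0.95), (array([267., 266.]), 0.49)]
scene spanner_center []
scene tongs_center [(array([307., 338.]), 0.73), (array([268., 212.]), 0.38)]
scene lens [(array([246., 237.]), 0.69), (array([312., 180.]), 0.66)]
top stand [(array([290., 244.]), 0.59), (array([232., 227.]), 0.29)]
top focus [(array([295., 235.]), 0.56)]
top plate_top [(array([290., 239.]), 0.61)]
top pot_center [(array([290., 239.]), 0.98), (array([238., 161.]), 0.58)]
top pot_handle [(array([293., 233.]), 0.81), (array([235., 149.]), 0.6)]
top mat_top [(array([229., 229.]), 0.78)]
top ladle_cup [(array([367., 204.]), 0.68), (array([228., 227.]), 0.18)]
top ladle_handle [(array([386., 227.]), 0.56)]
top jar_center [(array([171., 194.]), 0.92)]
top spanner_center [(array([256., 283.]), 0.75), (array([387., 277.]), 0.72)]
top tongs_center [(array([388., 277.]), 0.52)]
top lens [(array([285., 165.]), 0.93)]
```

View pics/scene0.png

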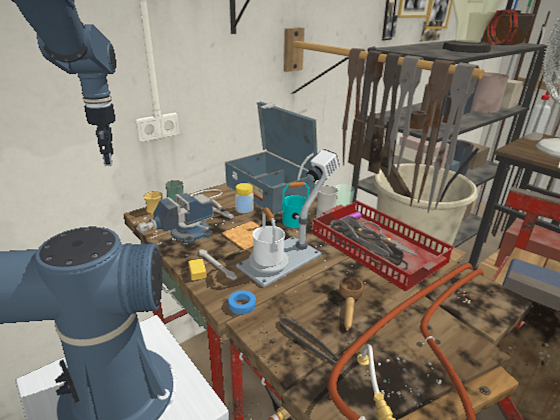

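View pics/top0.png

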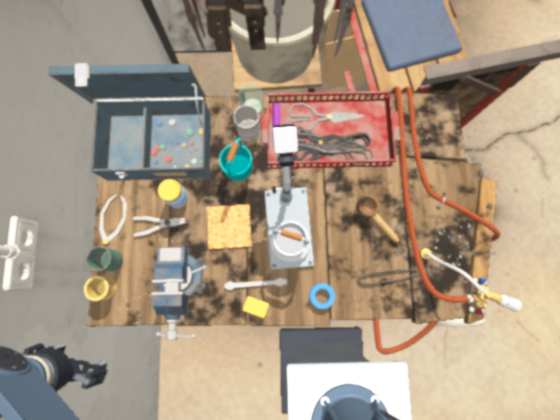

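```bash
python3 - <<'E'
from h import *
np.set_printoptions(precision=3,suppress=True)
for n,px,z in [('top',(290,239),.07),('top',(293,233),.17),('top',(229,229),.006),('scene',(248,235),.006),('top',(367,204),.017),('scene',(352,288),.017),('top',(386,227),.01),('scene',(349,312),.01),('top',(285,165),.232),('scene',(312,180),.232),('scene',(269,245),.07),('scene',(267,214),.17),('top',(171,194),.046),('top',(256,283),.004),('top',(387,277),.006),('top',(238,161),.04),('scene',(290,212),.04)]:
    print(n,px,z,atz(n,px,z))
print(tri([('top',(290,239)),('scene',(269,245))]),tri([('top',(293,233)),('scene',(267,214))]),tri([('top',(285,165)),('scene',(312,180))]))
E
```

```text
top (290, 239) 0.07 [0.478 0.146 0.07 ]
top (293, 233) 0.17 [0.482 0.142 0.17 ]
top (229, 229) 0.006 [0.518 0.316 0.006]
scene (248, 235) 0.006 [0.523 0.304 0.006]
top (367, 204) 0.017 [ 0.579 -0.076  0.017]
scene (352, 288) 0.017 [ 0.579 -0.079  0.017]
top (386, 227) 0.01 [ 0.513 -0.127  0.01 ]
scene (349, 312) 0.01 [ 0.513 -0.13   0.01 ]
top (285, 165) 0.232 [0.632 0.158 0.232]
scene (312, 180) 0.232 [0.621 0.134 0.232]
scene (269, 245) 0.07 [0.482 0.144 0.07 ]
scene (267, 214) 0.17 [0.475 0.145 0.17 ]
top (171, 194) 0.046 [0.614 0.472 0.046]
top (256, 283) 0.004 [0.366 0.242 0.004]
top (387, 277) 0.006 [ 0.374 -0.12   0.006]
top (238, 161) 0.04 [0.707 0.287 0.04 ]
scene (290, 212) 0.04 [0.686 0.292 0.04 ]
[0.48  0.145 0.07 ] [0.478 0.144 0.17 ] [0.639 0.156 0.218]
```

The scene picture shows the white pot on the stand at about (268,250), the turquoise look-alike behind it at (293,210), the mat at (243,235) and the ladle at (350,295). The top picture shows the stand at (290,230), handle bar from about (280,232) to (307,239), mat at (229,227), ladle cup at (367,205) and jar at (171,194). I'll move over the pot first.

>>> drive_tool(linear=[[-30, -24, 0], [-30, -24, 0], [-30, -24, 0], [-30, -24, 0], [-30, -24, 0], [-30, -24, 0], [-30, -24, 0], [-30, -24, 0], [-30, -24, 0], [-30, -24, 0], [-30, -24, 0], [-30, -24, 0], [-30, -24, 0], [0, 0, 0]], rot=[[0, 0, 6], [0, 0, 0], [0, 0, 0], [0, 0, 0], [0, 0, 0], [0, 0, 0], [0, 0, 0], [0, 0, 0], [0, 0, 0], [0, 0, 0], [0, 0, 0], [0, 0, 0], [0, 0, 0], [0, 0, 0]], hand=[85, 85, 85, 85, 85, 85, 85, 85, 85, 85, 85, 85, 85, 85])

```text
t: 2.47
tcp_pos: [0.4438, 0.1141, 0.3043]
tool_rot: [0.232, 0.973, 0.006, 0.007]
force: [0.2, 0.3, 0.2]
finger_gap: 0.992
```

>>> drive_tool(linear=[[0, 0, 0], [0, 0, 0], [0, 0, 0], [0, 0, 0], [0, 0, 0], [0, 0, 0], [0, 0, 0], [0, 0, 0], [0, 0, 0], [0, 0, 0], [0, 0, 0], [0, 0, 0]], rot=[[0, 0, 7], [0, 0, 7], [0, 0, 7], [0, 0, 7], [0, 0, 7], [0, 0, 7], [0, 0, 7], [0, 0, 7], [0, 0, 7], [0, 0, 7], [0, 0, 7], [0, 0, 0]], hand=[85, 85, 85, 85, 85, 85, 85, 85, 85, 85, 85, 85])

```text
t: 3.47
tcp_pos: [0.445, 0.1129, 0.3061]
tool_rot: [0.797, 0.604, 0.01, 0.002]
force: [-0.6, 0.9, -0.5]
finger_gap: 0.992
```

```bash
cat >> h.py <<'E'
np.set_printoptions(precision=3,suppress=True)
def pose():
    s=manip.sense(); return np.array(s['tcp_pos']),R.from_quat(s['tool_rot']),s
def go(p,psi=None,rot=None):
    "print shift (tool mm) at present orientation, then turn (tool deg)"
    P,Q,s=pose(); print('shift',Q.inv().apply(np.array(p)-P)*1000)
    if psi is not None:
        c,n=np.cos(np.radians(psi)),np.sin(np.radians(psi)); rot=R.from_matrix(np.array([[n,c,0],[-c,n,0],[0,0,-1]]))
    if rot is not None: print('turn',np.degrees((Q.inv()*rot).as_rotvec()))
def st():
    P,Q,s=pose(); y=Q.apply([0,1,0]); print('t',s['t'],'tcp',P,'psi',np.degrees(np.arctan2(y[1],y[0])),'z',Q.apply([0,0,1]),'gap',s['finger_gap'],'q',np.array(s['q']),'F',np.array(s['force']))
E
python3 - <<'E'
from h import *
st()
m=cam('wrist'); im=cams.snapshot('wrist'); save(im,'w1.png')
print('cam at',-m[2].T@m[3])
for l,z in [('pot_center',.07),('pot_handle',.17),('plate_top',.03),('mat_top',.006),('lens',.232),('stand',0)]:
    for x in cams.spot_point(l,'wrist')[:2]: print(l,np.round(x['at']),x['score'],atz('wrist',x['at'],z,m))
E
```

```text
t 3.4667 tcp [0.445 0.113 0.306] psi -15.67910085224131 z [ 0.019  0.009 -1.   ] gap 0.9919451314619955 q [-0.     0.296  1.841  0.011  0.985  0.267] F [-0.58   0.877 -0.483]
cam at [0.466 0.193 0.377]
pot_center [297. 148.] 0.91 [0.477 0.145 0.07 ]
pot_handle [312. 170.] 0.81 [0.479 0.145 0.17 ]
pot_handle [299. 149.] 0.5 [0.474 0.159 0.17 ]
```

View pics/w1.png

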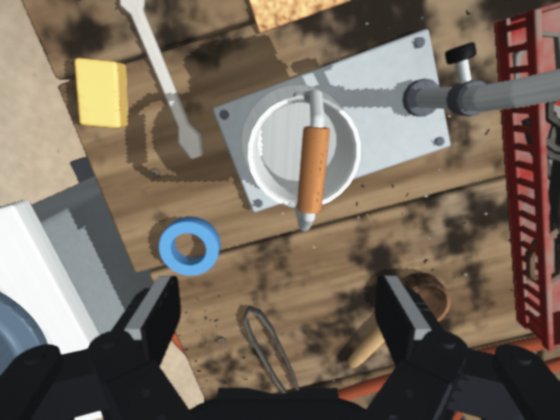

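The wrist view shows the handle bar from about (315,126) to (310,222), and the stand base corners near (216,107), (430,30), (450,148) and (254,212).

```bash
python3 - <<'E'
from h import *
m=cam('wrist')
a,b=[atz('wrist',p,.17,m) for p in [(316,126),(310,222)]]
print('bar',a,b,(a+b)/2,np.linalg.norm(a-b),np.degrees(np.arctan2(*(a-b)[[1,0]])))
c=[atz('wrist',p,.012,m) for p in [(216,107),(430,30),(450,148),(254,212)]]
print(np.array(c))
for i,j in [(0,1),(3,2)]: d=c[j]-c[i]; print('stand yaw',np.degrees(np.arctan2(d[1],d[0])),np.linalg.norm(d))
u=(c[1]+c[2]-c[0]-c[3]);u/=np.linalg.norm(u); print('plate centre',(c[0]+c[3])/2+u*.07)
go([.479,.145,.245],psi=np.degrees(np.arctan2(*(a-b)[[1,0]]))-90)
E
```

```text
bar [0.487 0.169 0.17 ] [0.469 0.112 0.17 ] [0.478 0.141 0.17 ] 0.05993547676992862 72.7863896228015
[[0.41  0.197 0.012]
 [0.63  0.21  0.012]
 [0.635 0.091 0.012]
 [0.414 0.08  0.012]]
stand yaw 3.217037304152106 0.2201335406080789
stand yaw 3.081273963972755 0.2208247361862935
plate centre [0.482 0.142 0.012]
shift [39.437 23.003 61.872]Traceback (most recent call last):
  File "<stdin>", line 9, in <module>
  File "h.py", line 28, in go
    c,n=np.cos(np.radians(psi)),np.sin(np.radians(psi)); rot=R.from_matrix(np.array([[n,c,0],[-c,n,0],[0,0,-1]]))
                                                             ~~~~~~~~~~~~~^^^^^^^^^^^^^^^^^^^^^^^^^^^^^^^^^^^^^^^
  File "scipy/spatial/transform/_rotation.pyx", line 1143, in scipy.spatial.transform._rotation.Rotation.from_matrix
ValueError: Non-positive determinant (left-handed or null coordinate frame) in rotation matrix 0: [[-0.296  0.955  0.   ]
 [-0.955 -0.296  0.   ]
 [ 0.     0.    -1.   ]].
```

```bash
sed -i 's/\[\[n,c,0\],\[-c,n,0\]/[[-n,c,0],[c,n,0]/' h.py; python3 - <<'E'
from h import *
go([.478,.143,.245],psi=-17.2)
E
```

```text
shift [37.243 22.574 61.835]
turn [ 0.879 -0.807  1.704]
```

>>> drive_tool(linear=[[12, 8, 0], [12, 8, 0], [13, 7, 0], [0, 0, 15], [0, 0, 15], [0, 0, 15], [0, 0, 15], [0, 0, 0]], rot=[[0.9, -0.8, 1.7], [0, 0, 0], [0, 0, 0], [0, 0, 0], [0, 0, 0], [0, 0, 0], [0, 0, 0], [0, 0, 0]], hand=[85, 85, 85, 85, 85, 85, 85, 85])

```text
t: 4.48
tcp_pos: [0.4809, 0.1429, 0.2453]
tool_rot: [0.804, 0.595, 0.002, 0.001]
force: [-0.6, -0.0, 0.4]
finger_gap: 0.995
```

```bash
python3 - <<'E'
from h import *
st()
m=cam('wrist'); im=cams.snapshot('wrist'); save(im,'w2.png')
for l,z in [('pot_center',.07),('pot_handle',.17)]:
    for x in cams.spot_point(l,'wrist')[:2]: print(l,np.round(x['at']),x['score'],atz('wrist',x['at'],z,m))
go([.478,.143,.224],psi=-17.2)
E
```

```text
t 4.4833 tcp [0.481 0.143 0.245] psi -16.94769307729355 z [ 0.004  0.    -1.   ] gap 0.9952218578736892 q [ 0.066  0.449  1.801 -0.     0.888  0.362] F [-0.638 -0.011  0.412]
pot_center [274. 210.] 0.76 [0.479 0.143 0.07 ]
pot_handle [271. 274.] 0.68 [0.479 0.145 0.17 ]
shift [-1.416 -4.581 23.972]
turn [ 0.534 -0.198  0.227]
```

>>> drive_tool(linear=[[0, -2, 10], [0, 0, 11], [0, 0, 0], [0, 0, 0], [0, 0, 0], [0, 0, 0], [0, 0, 0], [0, 0, 0], [0, 0, 0], [0, 0, 0], [0, 0, 0]], rot=[[0, 0, 0], [0, 0, 0], [0, 0, 0], [0, 0, 0], [0, 0, 0], [0, 0, 0], [0, 0, 0], [0, 0, 0], [0, 0, 0], [0, 0, 0], [0, 0, 0]], hand=[85, 85, 85, 10, 10, 10, 10, 10, 10, 10, 10], force=60)

```text
t: 5.55
tcp_pos: [0.4843, 0.1439, 0.2349]
tool_rot: [0.803, 0.595, 0.01, 0.007]
force: [-0.5, -0.1, -1.6]
finger_gap: 0.161
```

>>> drive_tool(linear=[[0, 0, 0], [0, 0, 0], [0, 0, 0], [0, 0, -10], [0, 0, -15], [0, 0, -15], [0, 0, 0], [0, 0, 0]], rot=[[0, 0, 0], [0, 0, 0], [0, 0, 0], [0, 0, 0], [0, 0, 0], [0, 0, 0], [0, 0, 0], [0, 0, 0]], hand=[10, 10, 10, 10, 10, 10, 10, 10])

```text
t: 6.22
tcp_pos: [0.4813, 0.1435, 0.2723]
tool_rot: [0.803, 0.595, 0.007, 0.004]
force: [-1.0, -0.3, -3.5]
finger_gap: 0.155
```

```bash
python3 - <<'E'
from h import *
st()
for n in ['wrist','top','scene']:
    m=cam(n); im=cams.snapshot(n)
    if n=='wrist': save(im,'w3.png')
    for l,z in [('pot_center',.107),('mat_top',.006)]:
        for x in cams.spot_point(l,n)[:2]: print(n,l,np.round(x['at']),x['score'],atz(n,x['at'],z,m))
    for x in cams.regions_of('mat',n)[:1]:
        q=x['pixels']; ys,xs=np.nonzero(q); print('mat',x['score'],x['rect'],atz(n,(xs.mean(),ys.mean()),.006,m))
        if n=='top': print([atz(n,p,.006,m) for p in cv2.boxPoints(cv2.minAreaRect(np.c_[xs,ys].astype(np.float32)))])
E
```

```text
t 6.2167 tcp [0.481 0.144 0.272] psi -16.929885293104036 z [ 0.016  0.001 -1.   ] gap 0.15522755172796016 q [ 0.067  0.404  1.779 -0.     0.943  0.362] F [-1.049 -0.264 -3.521]
wrist pot_center [267. 220.] 0.83 [0.475 0.141 0.107]
wrist mat_top [128. 119.] 0.21 [0.369 0.24  0.006]
mat 0.97 [201.2, 1.2, 353.5, 72.9] [0.521 0.277 0.006]
top pot_center [290. 241.] 0.63 [0.469 0.148 0.107]
top pot_center [236. 166.] 0.61 [0.672 0.284 0.107]
top mat_top [228. 228.] 0.82 [0.52  0.319 0.006]
mat 0.83 [205.5, 206.1, 251.1, 247.6] [0.527 0.318 0.006]
[array([0.585, 0.383, 0.006]), array([0.589, 0.261, 0.006]), array([0.47 , 0.256, 0.006]), array([0.466, 0.375, 0.006])]
scene pot_center [271. 235.] 0.84 [0.483 0.136 0.107]
scene pot_center [292. 213.] 0.83 [0.606 0.193 0.107]
scene mat_top [247. 231.] 0.77 [0.534 0.324 0.006]
mat 0.61 [226.8, 219.8, 253.9, 250.5] [0.51  0.32  0.006]
```

View pics/w3.png

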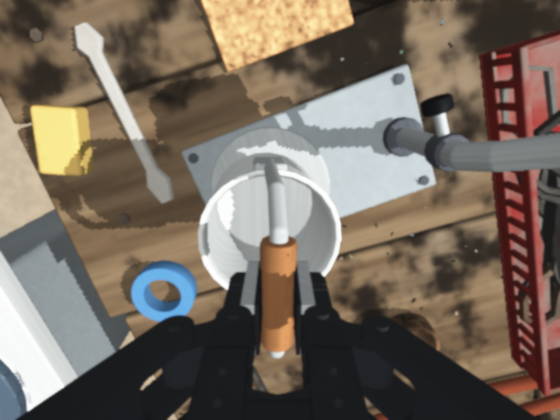

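The pot hangs on the gripper with the plate clear below it. The mat is at the top of the image, with its near corner at (231,72). Next I move over the mat.

```bash
python3 - <<'E'
from h import *
go([.526,.318,.26],psi=-17)
E
```

```text
shift [179.74   -8.503  13.505]
turn [ 0.852 -0.323  0.071]
```

>>> drive_tool(linear=[[10, 0, 0], [20, -1, 0], [22, -1, 0], [22, -1, 0], [22, -1, 0], [22, -1, 0], [22, -1, 0], [20, -1, 0], [12, -1, 0], [8, 0, 0], [0, 0, 0], [0, 0, 0]], rot=[[0.8, -0.3, 0], [0, 0, 0], [0, 0, 0], [0, 0, 0], [0, 0, 0], [0, 0, 0], [0, 0, 0], [0, 0, 0], [0, 0, 0], [0, 0, 0], [0, 0, 0], [0, 0, 0]], hand=[10, 10, 10, 10, 10, 10, 10, 10, 10, 10, 10, 10])

```text
t: 7.82
tcp_pos: [0.5277, 0.3247, 0.2704]
tool_rot: [0.804, 0.594, -0.002, 0.0]
force: [1.2, -0.1, -3.2]
finger_gap: 0.159
```

```bash
python3 - <<'E'
from h import *
st(); go([.526,.318,.215],psi=-17)
m=cam('wrist'); im=cams.snapshot('wrist'); save(im,'w4.png')
for l,z in [('pot_center',.1),('mat_top',.006)]:
    for x in cams.spot_point(l,'wrist')[:2]: print(l,np.round(x['at']),x['score'],atz('wrist',x['at'],z,m))
cs=[proj('wrist',[*p,.006],m) for p in [(.585,.383),(.589,.261),(.47,.256),(.466,.375)]]; print(cs)
E
```

```text
t 7.8167 tcp [0.528 0.325 0.27 ] psi -17.059841336494827 z [-0.003 -0.002 -1.   ] gap 0.1586481606859817 q [ 0.372  0.559  1.479 -0.001  1.107  0.67 ] F [ 1.168 -0.071 -3.22 ]
shift [-6.711  0.423 55.396]
turn [-0.102  0.169 -0.06 ]
pot_center [477. 171.] 0.94 [0.672 0.311 0.1  ]
pot_center [266. 219.] 0.72 [0.518 0.32  0.1  ]
[array([317.769, 102.616]), array([351.867, 219.275]), array([244.526, 253.947]), array([200.77 , 148.735])]
```

View pics/w4.png

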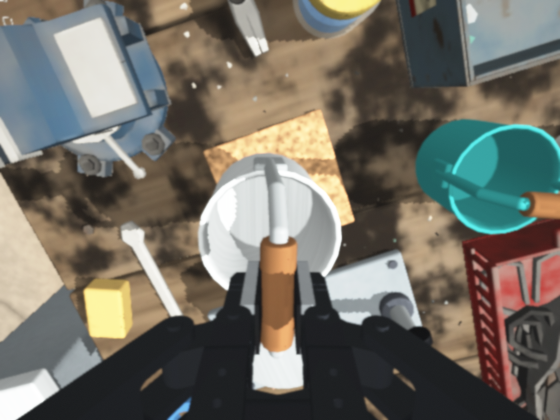

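The pot hangs over the mat. The mat's visible corners, (321,110), (206,150) and (353,215), agree with the predicted ones within a few mm. Lowering now.

>>> drive_tool(linear=[[-4, 2, 10], [-3, 2, 15], [0, 0, 12], [0, 0, 8], [0, 0, 4], [0, 0, 0], [0, 0, 0]], rot=[[0, 0, 0], [0, 0, 0], [0, 0, 0], [0, 0, 0], [0, 0, 0], [0, 0, 0], [0, 0, 0]], hand=[10, 10, 10, 10, 10, 10, 10])

```text
t: 8.55
tcp_pos: [0.5297, 0.3094, 0.2183]
tool_rot: [0.806, 0.592, -0.003, 0.001]
force: [0.5, 0.1, -4.3]
finger_gap: 0.162
```

>>> drive_tool(linear=[[0, 0, 2.5], [0, 0, 2.5], [0, 0, 0], [0, 0, 0]], rot=[[0, 0, 0], [0, 0, 0], [0, 0, 0], [0, 0, 0]], hand=[10, 10, 10, 10])

```text
t: 8.88
tcp_pos: [0.5306, 0.3096, 0.2144]
tool_rot: [0.806, 0.592, -0.001, 0.001]
force: [0.1, -0.8, -3.7]
finger_gap: 0.161
```

>>> drive_tool(linear=[[4, -1, 0], [1, 0, 1.5], [0, 0, 2], [0, 0, 0]], rot=[[0, 0, 0], [0, 0, 0], [0, 0, 0], [0, 0, 0]], hand=[10, 10, 10, 10])

```text
t: 9.22
tcp_pos: [0.5317, 0.316, 0.2118]
tool_rot: [0.806, 0.592, 0.0, 0.002]
force: [-0.7, -0.7, -3.6]
finger_gap: 0.162
```

>>> drive_tool(linear=[[0, 0, 1.5], [0, 0, 0]], rot=[[0, 0, 0], [0, 0, 0]], hand=[10, 10])

```text
t: 9.38
tcp_pos: [0.532, 0.3166, 0.2118]
tool_rot: [0.806, 0.592, 0.001, 0.002]
force: [-0.3, -0.1, -4.6]
finger_gap: 0.162
```

>>> drive_tool(linear=[[0, 0, 2], [0, 0, 2], [0, 0, 0]], rot=[[0, 0, 0], [0, 0, 0], [0, 0, 0]], hand=[10, 10, 10])

```text
t: 9.63
tcp_pos: [0.5327, 0.3177, 0.212]
tool_rot: [0.806, 0.592, 0.004, 0.002]
force: [0.6, 0.2, -3.8]
finger_gap: 0.159
```

>>> drive_tool(linear=[[0, 0, 4], [0, 0, 0]], rot=[[0, 0, 0], [0, 0, 0]], hand=[10, 10])

```text
t: 9.8
tcp_pos: [0.5336, 0.3191, 0.2121]
tool_rot: [0.806, 0.592, 0.006, 0.001]
force: [-0.5, 1.2, -4.4]
finger_gap: 0.161
```

```bash
python3 - <<'E'
from h import *
st()
for n in ['top','scene']:
    im=cams.snapshot(n)
    x=cams.regions_of('pot',n)
    for r in x: print(n,r['score'],r['rect'])
    if n=='scene': save(cv2.resize(im[150:290,180:340],None,fx=4,fy=4),'s2.png')
E
```

```text
t 9.8 tcp [0.534 0.319 0.212] psi -17.44213989269365 z [ 0.012  0.006 -1.   ] gap 0.16086047787743646 q [0.359 0.631 1.53  0.001 0.967 0.663] F [-0.479  1.23  -4.385]
top 0.79 [217.8, 141.2, 254.3, 181.9]
scene 0.93 [234.2, 189.4, 261.8, 237.9]
scene 0.89 [281.0, 180.2, 312.2, 227.3]
```

View pics/s2.png

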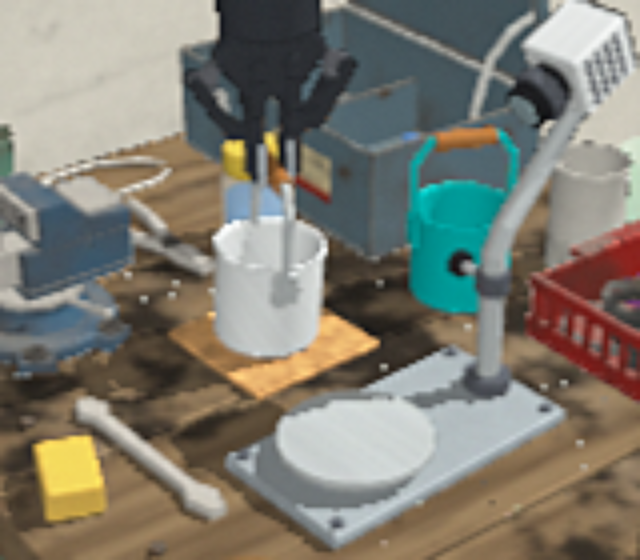

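The crop shows the pot upright on the mat at about (270,290) with the stand empty, so TCP z has stopped at contact. Releasing and rising now.

>>> drive_tool(linear=[[0, 0, 0], [0, 0, 0], [0, 0, 0], [0, 0, 0], [0, 0, 0], [0, 0, 0], [0, 0, 0], [0, 0, 0], [0, 0, -15], [0, 0, -25], [0, 0, -25], [0, 0, -25], [0, 0, -10], [0, 0, 0]], rot=[[0, 0, 0], [0, 0, 0], [0, 0, 0], [0, 0, 0], [0, 0, 0], [0, 0, 0], [0, 0, 0], [0, 0, 0], [0, 0, 0], [0, 0, 0], [0, 0, 0], [0, 0, 0], [0, 0, 0], [0, 0, 0]], hand=[85, 85, 85, 85, 85, 85, 85, 85, 85, 85, 85, 85, 85, 85])

```text
t: 11.17
tcp_pos: [0.5324, 0.3171, 0.3107]
tool_rot: [0.806, 0.591, 0.002, 0.001]
force: [0.5, 0.5, 0.3]
finger_gap: 0.997
```

```bash
python3 - <<'E'
from h import *
st()
m=cam('wrist'); im=cams.snapshot('wrist'); save(im,'w5.png')
for l,z in [('pot_center',.046),('pot_handle',.146)]:
    for x in cams.spot_point(l,'wrist')[:2]: print(l,np.round(x['at']),x['score'],atz('wrist',x['at'],z,m))
for n in ['top','scene']:
    cams.snapshot(n)
    for l,z in [('ladle_cup',.017),('ladle_handle',.01),('pot_center',.046)]:
        for x in cams.spot_point(l,n)[:2]: print(n,l,np.round(x['at']),x['score'],atz(n,x['at'],z))
go([.55,-.1,.31],psi=-52)
E
```

```text
t 11.1667 tcp [0.532 0.317 0.311] psi -17.487150467153835 z [ 0.004  0.001 -1.   ] gap 0.9973270675836291 q [ 0.357  0.512  1.442 -0.001  1.184  0.663] F [0.46  0.455 0.3  ]
pot_center [270. 180.] 0.9 [0.527 0.319 0.046]
pot_center [444. 157.] 0.82 [0.696 0.29  0.046]
pot_handle [512. 179.] 0.67 [0.698 0.291 0.146]
top ladle_handle [387. 227.] 0.78 [ 0.513 -0.13   0.01 ]
top ladle_handle [286. 165.] 0.73 [0.701 0.149 0.01 ]
top pot_center [238. 161.] 0.93 [0.705 0.286 0.046]
top pot_center [227. 228.] 0.5 [0.516 0.317 0.046]
scene ladle_cup [351. 289.] 0.65 [ 0.575 -0.081  0.017]
scene ladle_handle [349. 313.] 0.93 [ 0.512 -0.131  0.01 ]
scene ladle_handle [268. 258.] 0.25 [0.495 0.163 0.01 ]
scene pot_center [250. 219.] 0.85 [0.547 0.326 0.046]
scene pot_center [294. 214.] 0.59 [0.681 0.269 0.046]
shift [-391.777  143.028   -1.938]
turn [-0.04   0.103 34.506]
```

>>> drive_tool(linear=[[-20, -10, 0], [-20, -10, 0], [-20, -10, 0], [-35, 11, 0], [-35, 11, 0], [-35, 11, 0], [-35, 11, 0], [-35, 11, 0], [-35, 11, 0], [-35, 11, 0], [-35, 11, 0], [-35, 11, 0], [-30, 10, 0], [-10, 4, 0], [0, 0, 0]], rot=[[0, 0, 0], [0, 0, 0], [0, 0, 0], [0, 0, 0], [0, 0, 0], [0, 0, 0], [0, 0, 0], [0, 0, 0], [0, 0, 0], [0, 0, 0], [0, 0, 0], [0, 0, 0], [0, 0, 0], [0, 0, 0], [0, 0, 0]], hand=[85, 85, 85, 85, 85, 85, 85, 85, 85, 85, 85, 85, 85, 85, 85])

```text
t: 12.97
tcp_pos: [0.4868, -0.1207, 0.3067]
tool_rot: [0.804, 0.594, 0.002, 0.003]
force: [-0.1, -0.2, 0.2]
finger_gap: 0.997
```

>>> drive_tool(linear=[[0, 0, 0], [0, 0, 0], [0, 0, 0], [0, 0, 0], [0, 0, 0], [0, 0, 0]], rot=[[0, 0, 7], [0, 0, 7], [0, 0, 7], [0, 0, 7], [0, 0, 7], [0, 0, 0]], hand=[85, 85, 85, 85, 85, 85])

```text
t: 13.47
tcp_pos: [0.4858, -0.1138, 0.3059]
tool_rot: [0.948, 0.317, 0.003, -0.002]
force: [0.4, 0.1, 0.6]
finger_gap: 0.993
```

```bash
python3 - <<'E'
from h import *
st()
m=cam('wrist'); im=cams.snapshot('wrist'); save(im,'w6.png')
for l,z in [('ladle_cup',.017),('ladle_handle',.01),('plate_top',.03)]:
    for x in cams.spot_point(l,'wrist')[:2]: print(l,np.round(x['at']),x['score'],atz('wrist',x['at'],z,m))
for r in cams.regions_of('ladle','wrist')[:1]:
    print(r['score'],r['rect'])
E
```

```text
t 13.4667 tcp [ 0.486 -0.114  0.306] psi -53.01480057131332 z [ 0.004  0.005 -1.   ] gap 0.9925346999568113 q [-0.457  0.355  1.742  0.007  1.043  0.464] F [0.45  0.097 0.607]
ladle_cup [298.  83.] 0.68 [ 0.572 -0.074  0.017]
ladle_handle [304. 162.] 0.62 [ 0.514 -0.128  0.01 ]
plate_top [42. 22.] 0.83 [0.474 0.142 0.03 ]
0.74 [271.5, 47.6, 335.2, 212.8]
```

View pics/w6.png

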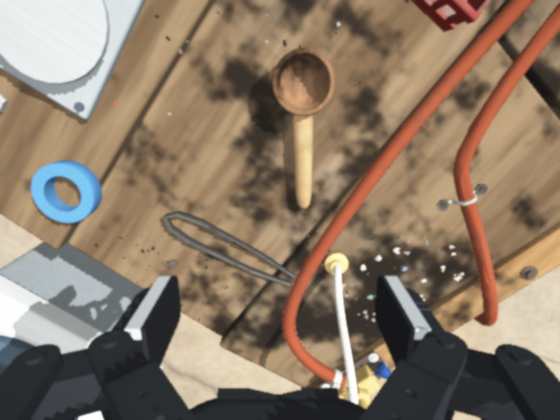

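The wrist view shows the ladle straight ahead: cup rim centred near (304,81), handle running down to about (305,207). The tongs and hose stay clear of it.

```bash
python3 - <<'E'
from h import *
m=cam('wrist')
c=atz('wrist',(304,81),.034,m); a=atz('wrist',(304,122),.02,m); b=atz('wrist',(305,204),.02,m)
print(c,a,b,np.linalg.norm((c-b)[:2])); 
for u in (c-b,a-b): print(np.degrees(np.arctan2(u[1],u[0])))
u=(c-b)[:2]; u/=np.linalg.norm(u); g=c[:2]-.042*u; print(g)
psi=np.degrees(np.arctan2(u[1],u[0]))-90
go([*g,.12],psi=psi)
E
```

```text
[ 0.576 -0.078  0.034] [ 0.547 -0.103  0.02 ] [ 0.48  -0.157  0.02 ] 0.12477625808304439
39.52138124515212
39.26576718366853
[ 0.544 -0.105]
shift [ 51.174  26.787 186.335]
turn [-0.023 -0.34  -2.342]
```

>>> drive_tool(linear=[[17, 9, 0], [17, 9, 0], [17, 9, 0], [0, 0, 36], [0, 0, 36], [0, 0, 36], [0, 0, 30], [0, 0, 20], [0, 0, 0], [0, 0, 0]], rot=[[0, 0, -2.4], [0, 0, 0], [0, 0, 0], [0, 0, 0], [0, 0, 0], [0, 0, 0], [0, 0, 0], [0, 0, 0], [0, 0, 0], [0, 0, 0]], hand=[65, 65, 65, 65, 65, 65, 65, 65, 65, 65])

```text
t: 14.55
tcp_pos: [0.5513, -0.1033, 0.1454]
tool_rot: [0.938, 0.346, 0.008, 0.003]
force: [-0.7, 1.2, 0.0]
finger_gap: 0.761
```

```bash
python3 - <<'E'
from h import *
st()
m=cam('wrist'); im=cams.snapshot('wrist'); save(im,'w7.png')
for l,z in [('ladle_cup',.017),('ladle_handle',.01)]:
    for x in cams.spot_point(l,'wrist')[:2]: print(l,np.round(x['at']),x['score'],atz('wrist',x['at'],z,m))
go([.544,-.105,.075],psi=-50.5)
E
```

```text
t 14.55 tcp [ 0.551 -0.103  0.145] psi -49.52177962638483 z [ 0.016 -0.    -1.   ] gap 0.760962767682298 q [-0.387  0.67   1.728  0.009  0.728  0.471] F [-0.65   1.207  0.013]
ladle_cup [264. 180.] 0.66 [ 0.574 -0.076  0.017]
ladle_handle [266. 295.] 0.86 [ 0.512 -0.129  0.01 ]
shift [-8.07  -5.331 72.134]
turn [ 0.814 -0.816  0.956]
```

View pics/w7.png

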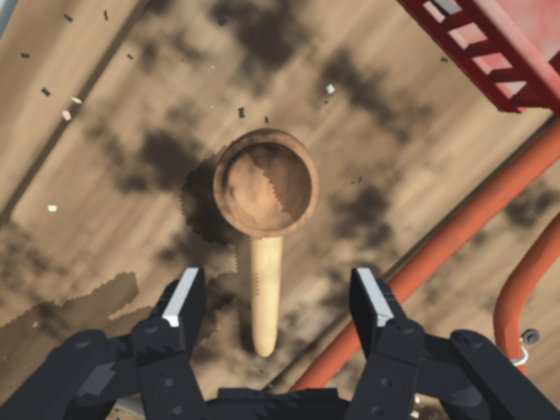

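The close view shows the cup at (266,183) and its handle along column 266, between the fingers, whose mid is near 278; the hose is to the right. I apply the small correction and go down with a narrower opening.

>>> drive_tool(linear=[[-8, -5, 0], [0, 0, 20], [0, 0, 20], [0, 0, 15], [0, 0, 8], [0, 0, 0], [0, 0, 0]], rot=[[0.8, -0.8, 1], [0, 0, 0], [0, 0, 0], [0, 0, 0], [0, 0, 0], [0, 0, 0], [0, 0, 0]], hand=[48, 48, 48, 48, 48, 48, 48])

```text
t: 15.28
tcp_pos: [0.5466, -0.1084, 0.0938]
tool_rot: [0.942, 0.336, 0.006, 0.007]
force: [1.1, 0.0, -0.2]
finger_gap: 0.561
```

```bash
python3 - <<'E'
from h import *
st(); go([.545,-.105,.075],psi=-50.5)
E
```

```text
t 15.2833 tcp [ 0.547 -0.108  0.094] psi -50.76380694284276 z [ 0.016 -0.009 -1.   ] gap 0.560801983679517 q [-0.396  0.757  1.755 -0.003  0.612  0.493] F [ 1.105  0.041 -0.233]
shift [ 0.752 -3.981 18.786]
turn [ 0.963 -0.395 -0.26 ]
```

>>> drive_tool(linear=[[1, -4, 8], [0, 0, 8], [0, 0, 4], [0, 0, 0]], rot=[[1, -0.4, 0], [0, 0, 0], [0, 0, 0], [0, 0, 0]], hand=[48, 48, 48, 48])

```text
t: 15.62
tcp_pos: [0.5464, -0.1051, 0.0755]
tool_rot: [0.942, 0.336, 0.001, 0.001]
force: [-0.0, -0.0, 0.4]
finger_gap: 0.564
```

```bash
python3 - <<'E'
from h import *
st(); go([.545,-.105,.075],psi=-50.5)
E
```

```text
t 15.6167 tcp [ 0.546 -0.105  0.076] psi -50.77516392965694 z [ 0.003 -0.001 -1.   ] gap 0.5642247769368791 q [-0.391  0.791  1.752  0.001  0.595  0.495] F [-0.015 -0.048  0.391]
shift [-1.075 -0.962  0.517]
turn [ 0.163 -0.111 -0.275]
```

>>> drive_tool(linear=[[0, 0, 0], [0, 0, 0], [0, 0, 0], [0, 0, 0], [0, 0, 0], [0, 0, 0], [0, 0, 0], [0, 0, 0]], rot=[[0, 0, 0], [0, 0, 0], [0, 0, 0], [0, 0, 0], [0, 0, 0], [0, 0, 0], [0, 0, 0], [0, 0, 0]], hand=[10, 10, 10, 10, 10, 10, 10, 10], force=90)

```text
t: 16.28
tcp_pos: [0.5461, -0.1048, 0.0757]
tool_rot: [0.942, 0.336, 0.001, 0.001]
force: [0.9, 0.4, 0.3]
finger_gap: 0.214
```

>>> drive_tool(linear=[[0, 0, -10], [0, 0, -25], [0, 0, -30], [0, 0, -30], [0, 0, -30], [0, 0, -30], [0, 0, -10], [0, 0, 0], [0, 0, 0]], rot=[[0, 0, 0], [0, 0, 0], [0, 0, 0], [0, 0, 0], [0, 0, 0], [0, 0, 0], [0, 0, 0], [0, 0, 0], [0, 0, 0]], hand=[10, 10, 10, 10, 10, 10, 10, 10, 10])

```text
t: 17.03
tcp_pos: [0.544, -0.1042, 0.2505]
tool_rot: [0.942, 0.336, -0.001, -0.001]
force: [-0.3, 0.4, -2.4]
finger_gap: 0.207
```

```bash
python3 - <<'E'
from h import *
st()
P,Q,s=pose(); m=cam('wrist'); im=cams.snapshot('wrist'); save(im,'w8.png')
z=P[2]-.0755
for l,h in [('ladle_cup',.017),('ladle_handle',.01)]:
    for x in cams.spot_point(l,'wrist')[:2]:
        p=atz('wrist',x['at'],z+h,m); print(l,np.round(x['at']),x['score'],p,'tool frame mm',Q.inv().apply(p-P)*1000)
E
```

```text
t 17.0333 tcp [ 0.544 -0.104  0.251] psi -50.756868229014785 z [-0.002  0.001 -1.   ] gap 0.20700356311615695 q [-0.391  0.503  1.665 -0.     0.975  0.495] F [-0.313  0.405 -2.382]
ladle_cup [274. 205.] 0.56 [ 0.575 -0.077  0.192] tool frame mm [41.276 -1.303 58.465]
ladle_handle [282. 360.] 0.62 [ 0.514 -0.132  0.185] tool frame mm [-40.31    2.472  65.532]
```

View pics/w8.png

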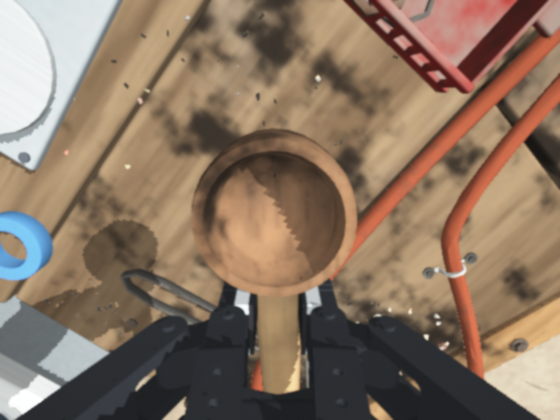

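The ladle is held, handle between the fingers and cup ahead at (274,212), nothing touching. Now the numbers for the final pose.

```bash
cat >> h.py <<'E'
def target(F=(.481,.143,.160),yaw=3.8,cup=(42,0,58.5),dip=25):
    y,d=np.radians(yaw),np.radians(dip); u=np.array([np.cos(y),np.sin(y),0]); k=np.array([0,0,1.])
    x=np.cos(d)*u-np.sin(d)*k; z=-(np.sin(d)*u+np.cos(d)*k)
    rt=R.from_matrix(np.c_[x,np.cross(z,x),z]); return np.array(F)-rt.apply(np.array(cup)/1000),rt
E
python3 - <<'E'
from h import *
p,rt=target(); print(p); P,Q,s=pose()
go(p,rot=rt)
go([.469,-.10,.26]); 
# yaw first about tool z then pitch about tool y
print(np.degrees((Q.inv()*rt).as_euler('ZYX')))
print('shift after turn from here',rt.inv().apply(p-P)*1000)
E
```

```text
[0.468 0.142 0.231]
shift [  97.147 -238.26    18.709]
turn [  7.481 -23.931  34.916]
shift [-55.074 -50.068 -11.102]
[ 35.511 -24.679  -0.173]
shift after turn from here [ -46.088 -250.498   41.011]
```

>>> drive_tool(linear=[[0, 0, 0], [0, 0, 0], [0, 0, 0], [0, 0, 0], [0, 0, 0], [0, 0, 0], [0, 0, 0], [0, 0, 0], [0, 0, 0], [0, 0, 0], [0, 0, 0], [0, 0, 0]], rot=[[0, 0, 5], [0, 0, 6], [0, 0, 6], [0, 0, 6], [0, 0, 6], [0, 0, 6.5], [0, -5, 0], [0, -5, 0], [0, -5, 0], [0, -5, 0], [0, -4.5, 0], [0, 0, 0]], hand=[10, 10, 10, 10, 10, 10, 10, 10, 10, 10, 10, 10])

```text
t: 18.18
tcp_pos: [0.5331, -0.1009, 0.2279]
tool_rot: [0.97, 0.017, -0.244, -0.006]
force: [0.4, -0.4, -2.0]
finger_gap: 0.209
```

```bash
python3 - <<'E'
from h import *
st(); p,rt=target(); go(p,rot=rt)
E
```

```text
t 18.1833 tcp [ 0.533 -0.101  0.228] psi -88.31204793246681 z [-0.473  0.003 -0.881] gap 0.2091294280485505 q [-0.33   0.678  1.461 -0.152  1.475  1.258] F [ 0.445 -0.383 -2.018]
shift [ -50.414 -244.813   29.108]
turn [-1.917  3.196 -1.402]
```

>>> drive_tool(linear=[[-16, -15, 9], [-16, -30, 10], [-16, -35, 10], [0, -35, 0], [0, -35, 0], [0, -30, 0], [0, -25, 0], [0, -15, 0], [0, -8, 0], [0, 0, 0], [0, 0, 0]], rot=[[-1, 1.5, -1], [-1, 1.5, -0.5], [0, 0, 0], [0, 0, 0], [0, 0, 0], [0, 0, 0], [0, 0, 0], [0, 0, 0], [0, 0, 0], [0, 0, 0], [0, 0, 0]], hand=[10, 10, 10, 10, 10, 10, 10, 10, 10, 10, 10])

```text
t: 19.1
tcp_pos: [0.4542, 0.1306, 0.2113]
tool_rot: [0.976, 0.031, -0.217, 0.005]
force: [-0.3, 0.7, -1.8]
finger_gap: 0.204
```

```bash
python3 - <<'E'
from h import *
st(); p,rt=target(); go(p,rot=rt)
E
```

```text
t 19.1 tcp [0.454 0.131 0.211] psi -86.36263208227827 z [-0.422 -0.023 -0.906] gap 0.20408991787288497 q [ 0.045  0.605  1.683 -0.005  1.29   1.554] F [-0.27   0.67  -1.792]
shift [  4.609 -10.72  -23.602]
turn [-0.263  0.026 -0.057]
```

>>> drive_tool(linear=[[2, -4, -8], [2, -4, -8], [1, -3, -7], [0, 0, 0], [0, 0, 0]], rot=[[0, 0, 0], [0, 0, 0], [0, 0, 0], [0, 0, 0], [0, 0, 0]], hand=[10, 10, 10, 10, 10])

```text
t: 19.52
tcp_pos: [0.4708, 0.1396, 0.2318]
tool_rot: [0.976, 0.029, -0.216, 0.005]
force: [0.4, -0.7, -1.7]
finger_gap: 0.21
```

```bash
python3 - <<'E'
from h import *
st(); p,rt=target(); go(p,rot=rt); P,Q,s=pose()
ims={}
for n in ['scene','top','wrist']:
    m=cam(n); ims[n]=cams.snapshot(n); print(n,'expect cup',proj(n,[.481,.143,.16],m), 'handle',proj(n,P+Q.apply([-.038,0,.0655]),m))
    for l in ['ladle_cup','ladle_handle','lens','plate_top','pot_center','focus']:
        for x in cams.spot_point(l,n)[:2]: print(n,l,np.round(x['at']),round(x['score'],2))
    if n!='scene' : pass
a=cv2.resize(ims['scene'][150:290,190:350],(640,560)); save(a,'s3.png'); save(ims['wrist'],'w9.png')
E
```

```text
t 19.5167 tcp [0.471 0.14  0.232] psi -86.68357923424821 z [-0.421 -0.022 -0.907] gap 0.2100915768177553 q [0.059 0.593 1.624 0.003 1.36  1.57 ] F [ 0.431 -0.681 -1.701]
shift [-2.274 -2.646  2.233]
turn [-0.353 -0.097 -0.369]
scene expect cup [269.276 216.868] handle [248.273 216.69 ]
scene ladle_cup [271. 215.] 0.9
scene ladle_handle [250. 218.] 0.77
scene lens [313. 177.] 0.81
scene lens [307. 339.] 0.63
scene plate_top [269. 256.] 0.83
scene pot_center [251. 222.] 0.93
scene pot_center [291. 211.] 0.65
top expect cup [292.353 233.758] handle [296.626 263.197]
top ladle_cup [220. 218.] 0.21
top pot_center [236. 162.] 0.75
top pot_center [224. 225.] 0.7
top focus [231. 228.] 0.69
wrist expect cup [272.946 206.73 ] handle [279.013 356.349]
wrist ladle_cup [271. 210.] 0.84
wrist plate_top [272.  77.] 0.78
wrist plate_top [278. 293.] 0.18
```

View pics/s3.png

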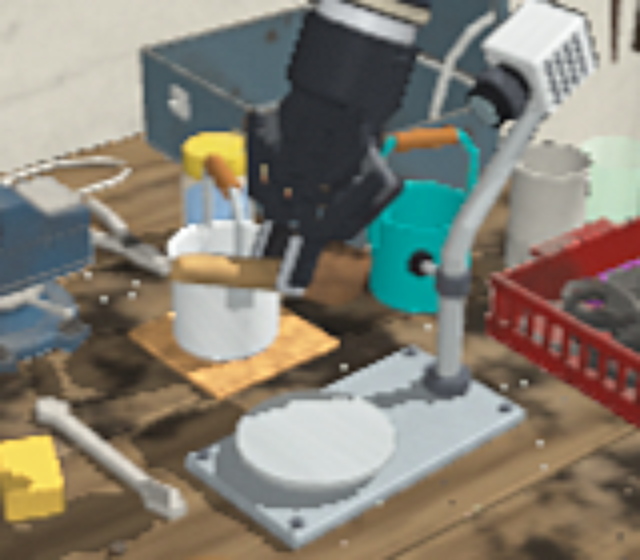

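View pics/w9.png

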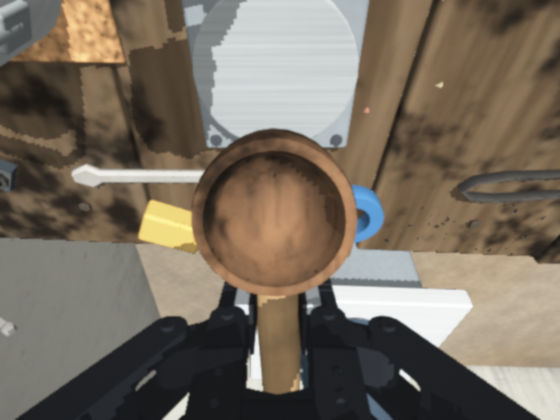

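The scene crop shows the ladle in the air over the empty plate, cup towards the post and dipped, with the pot on the mat. The wrist view shows the plate straight ahead at (276,72), in line with the ladle. One check of the plate centre and the settling before handing in.

>>> drive_tool(linear=[[0, 0, 0], [0, 0, 0], [0, 0, 0], [0, 0, 0], [0, 0, 0], [0, 0, 0]], rot=[[0, 0, 0], [0, 0, 0], [0, 0, 0], [0, 0, 0], [0, 0, 0], [0, 0, 0]], hand=[10, 10, 10, 10, 10, 10])

```text
t: 21.07
tcp_pos: [0.47, 0.14, 0.2313]
tool_rot: [0.976, 0.029, -0.216, 0.005]
force: [-0.0, -0.2, -0.6]
finger_gap: 0.211
```

```bash
python3 - <<'E'
from h import *
st(); print(manip.sense()['qd']); P,Q,s=pose(); print('cup',P+Q.apply([.042,0,.0585]),'x',Q.apply([1,0,0]))
print('plate',atz('wrist',(276,72),.03),atz('scene',(269,256),.03))
cams.snapshot('wrist'); cams.snapshot('scene')
w,s=[cams.spot_point('ladle_cup',n)[0]['at'] for n in ('wrist','scene')]; print('cup tri',tri([('wrist',w),('scene',s)]))
E
```

```text
t 21.0667 tcp [0.47  0.14  0.231] psi -86.64812706244716 z [-0.422 -0.022 -0.906] gap 0.2109299128198399 q [0.06  0.593 1.625 0.003 1.359 1.57 ] F [-0.035 -0.155 -0.617]
[-0.001  0.     0.    -0.     0.001 -0.001]
cup [0.483 0.141 0.161] x [ 0.905  0.054 -0.423]
plate [0.482 0.143 0.03 ] [0.485 0.147 0.03 ]
cup tri [0.485 0.142 0.163]
```

Cup, plate centre and heading all agree within a few mm, so I'm handing in.

```bash
python3 -c "
from h import *
print(order.sign_off()); st()"
```

```text
the job is handed in; nothing more can be done
None
the job is handed in; nothing more can be done
```

I moved the pot onto the cork mat and released it, then picked up the ladle and handed in at about 21 s while still holding it at the focus point. No verdict is reported, so these are my own last checks:

- **Pot:** it stands upright at about (0.527, 0.319) m, and the mat's centre is about (0.526, 0.317) m. I measured this once after release. The later scene picture still shows it upright on the mat.
- **Ladle position:** the cup centre is at (0.483, 0.141, 0.161) m from the arm's pose and (0.485, 0.142, 0.163) m from two camera views. The focus, taken over the plate centre, is about (0.482, 0.143, 0.160) m, so the error is about 5 mm at most against the 22 mm allowed.
- **Ladle direction:** it dips 25 degrees and points about 3.4 degrees left of the robot's x axis. The stand measures 3.2 degrees on its base edges. The rougher lens sightings suggested up to 5.7 degrees, still within tolerance.
- **Stillness:** the arm was at rest, and the fingers were stopped on the handle at 18 mm opening. The last scene and wrist pictures show the ladle touching neither stand nor pot.
- **Jar, spanner and tongs:** I did not measure their positions again. No move went near them, and they looked in place in the last pictures.
- **Disagreements:** while setting the pot down, the force reading showed no clear contact; I judged contact from the height no longer falling and from a picture. The networks also reported the turquoise look-alike as the pot several times, and I ignored those reports.

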